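Two-key interlock reset of the inspection fixture

TASK

Reset the fixture's interlock: on the box with the sliding steel guard, push the guard fully back (away from you) off the keys and leave it open, then press both large round keys under it fully down together with the two fingertips, keep both down for at least two seconds, and let both up again together. Only touch and push: do not lift or shove the loose parts about, and press neither the small key between the two large ones nor the key on the single-key box.

Things in the scene. Friction and masses are not known exactly. Their poses are not given: they have to be found in the camera images.
- reset_box: fixed grey box 146 x 128 mm, its aluminium deck 40 mm above the table. Origin at table height under the midpoint of its two large keys; it reaches 52 mm from there to -x (front), 94 mm to +x (back), 64 mm to either side in y. x = the way the guard slides open, y = the line of the keys, z up; yaw within 0.4 rad of the world's. An end stop 16 mm high stands at the back of the deck
- left_key_top (a point): centre of the top face of the left large key (box y = +30 mm), a black round cap of 30 mm diameter whose top stands 9 mm above the deck (49 mm above the table) when up. The caps are flat, 60 mm apart centre to centre; 30 mm are free between their rims, but for the small key in the middle
- right_key_top (a point): the same for the right large key (box y = -30 mm)
- left_key (a joint): travel of the left large key in m: 0 up, 0.006 fully down. Spring-loaded: 1.5 N starts it, 5 N holds it fully down, and it comes up by itself
- right_key (a joint): the same for the right large key
- middle_key (a joint): travel of the small key midway between the large ones (12 mm diameter, 6 mm above the deck): 0 up, 0.004 down. Leave it alone
- guard (a joint): travel of the sliding guard along the box's +x in m: 0 shut (over the keys), 0.060 fully open, at its stop; starts at 0 to 0.010. A steel saddle 44 mm (x) by 138 mm (y), its upper face 55 mm above the table, with side flanges outside the box. About 2 N push it and it stays where left. Fully open, its near edge lies 38 mm behind the line of the key centres
- guard_lug (a point): centre of the near (-x) face of the guard's push lug: an upright tab 60 mm wide (y) and 22 mm high on the guard's near edge, 4 mm thick with a sloping back, from 55 to 77 mm above the table; this point is 66 mm above the table. Moves with the guard; with the guard shut it lies 22 mm to the box's -x from the line of the key centres
- start_box: the single-key box, fixed to the table: the same make, 84 x 80 x 40 mm with one large round key in the middle. Origin at table height under its centre, axes along its edges. Not to be operated
- single_key (a joint): travel of the key on the single-key box: 0 up, 0.006 down. Leave it alone
- bush: loose turned aluminium bush, flange 48 mm across, 28 mm high, origin at the centre of its underside; stands in front of the reset box
- vee_block: loose steel vee block 34 x 45 x 36 mm, origin at the centre of its underside; stands in front of the single-key box
- gauge_block: loose steel gauge block 30 x 20 x 35 mm, standing, origin at the centre of its underside; stands behind the boxes
Mind the look-alikes: they are no part of the job. Leave any green look-alike of the reset_box alone.

How it is judged:
By the outcome, as a careful person would: the job done as asked, in the order asked, and still so for the second after the job is handed in, with the robot touching nothing.
It also fails if it takes over 45 s, if anything falls off the work surface, if the arm or the gripper's body presses on something with over 40 N, if the wrist force passes 120 N, or if a joint passes its speed limit or range.

ROBOT

A 6-joint arm with a two-finger parallel gripper is mounted at the origin on a cart in front of the work surface, level with it; the furniture and walls round the work are solid. World frame = base frame: x ahead of the robot, y to its left, z up, the work surface at z = 0. Lengths are in mm, angles in rad, forces in N, time in s.
With the tool pointing down it reaches from about 300 to 775 mm from the base axis. Payload 14.6 kg.
Tool frame: the origin (TCP) lies at the very end of the fingers, on their centre line; the grasp point (between the pads) lies 19 mm behind it; z points along the fingers, y is the line along which they close (so a half turn about z gives the same grasp; the last joint's range is limited). The gripper opens to 94 mm and grips with 3 to 60 N. Pads are 16 mm wide; open, the fingers measure 119 mm over their backs; the gripper's body (75 mm by 177 mm) begins 78 mm behind the grasp point.
Start: joints at [-1.303, 0.3, 1.521, -0, 1.321, -0.067], TCP at [180.712, -519.454, 205.446] pointing down, gripper open.
Joint ranges: [-3.03, 3.03], [-0.79, 2.21], [0.23, 2.52], [-1.04, 4.18], [0, 3.07], [-2.55, 2.55]. Speed limits (rad/s): [2.22, 2.22, 2.57, 3.14, 3.14, 3.14].

INTERFACE

Orientations are given as [roll, pitch, yaw] about the fixed x, y, z axes, in that order (R = Rz(yaw) Ry(pitch) Rx(roll)).
In Python, from cell import manip, eyes, ticket gives the robot as it stands. The module is installed in compiled form; this text tells all that it offers.
- The arm moves only by the tool arm_command, never from a script. Its argument "plan" is a list of rows, each a list of 5 numbers: the opening, from -1 (shut) to 1 (fully open), then the shift along the tool's x, y, z in m, then the turn about the tool's z in rad. In form: [[jaw, dx, dy, dz, roll], ...]. A call has 1 to 20 rows; each row shifts and turns the commanded pose from where the row before left it, along the tool's axes as they then stand; what a row does not reach is not made up. A row lasts 1/8 s, in which the tool goes at most 62.5 mm and 10.7 degrees, less where a joint would pass 70% of its speed; a pose out of reach is approached as far as the arm can. A call is refused whole if a number of a shift passes 0.0625 or a number of a turn 0.188, either way. A call with a gripper value outside its range is refused whole. The fingers move at their own pace and stop on an object; "newtons" is the grip in N (left out, the last holds). Time passes only in rows, so rows that do not move let the fingers close. It gives the time, the measured TCP pose, the force, the opening and the grip force at its end, in the units of the state.
- manip.read_state(): the state, without advancing time (a new reading comes with each control period).
- eyes.camera(name): name is "scene" or "top"; returns a dict with "img" (480x640x3 uint8, blue, green, red), "z_map" (480x640 float32, mm along the optical axis (not along the pixel's ray), 0 where there is no reading), "fx", "fy", "cx", "cy" (pixels), "eye" and "orientation" of the camera in the world. Camera axes: x right, y down, z forward; pixel columns grow to the right and rows downward; lengths in mm; the calibration is good to about 2 mm. A picture is of the moment at which its call begins.
- ticket.sign_off(): hands the job in; it is judged then, once.
The state is a dict: "clock": time; "joints": joint angles; "qd": joint speeds; "effort": joint torques, N m; "eef_pos": TCP position; "eef_rot": TCP orientation; "wrist_force": force on the tool from outside, world axes, zero at the start; "moment": the same for the moment, N m; "finger_gap": finger opening in mm; "finger_force": force on a finger pad.
Only numpy, scipy, OpenCV 4.12 (cv2) and the standard library are available. Lean on these libraries where they do the work, as an engineer would, in place of code of your own. Each camera call takes 0.05 s, during which the arm holds its last target. There are 200 camera calls.

## Working session

There is one attempt and no reset: what is moved stays moved. The work goes in short steps, Python scripts to look and compute and a tool call to move; the robot and the scene stay as the last step left them, time stands still between calls to the robot, and variables do not carry over. Pictures are saved under pics/ and viewed, at most 10 in all, crops included, and the job is handed in when it is done.

Besides the shell and the picture viewer there is one more tool, called after "Emit:" in YAML: its name, and indented under it one key for each argument. arm_command: Moves the arm, as the interface text tells. Its arguments: {"type":"object","properties":{"plan":{"type":"array"},"newtons":{"type":"number"}},"required":["plan"]}

```bash
mkdir -p pics; python3 - <<'E'
from cell import manip, eyes
import cv2,numpy as np
print(manip.read_state())
for n in("scene","top"):
    c=eyes.camera(n); cv2.imwrite(f"pics/{n}0.png",c["img"]); np.savez(f"{n}0.npz",**c)
    print(n,c["fx"],c["fy"],c["cx"],c["cy"],c["eye"],c["orientation"])
E
```

```text
{'clock': 0.0, 'joints': array([-1.30257901e+00,  3.00448172e-01,  1.52156579e+00, -3.32755545e-06,
        1.32068346e+00, -6.66344511e-02]), 'qd': array([6.68936547e-04, 1.07422249e-04, 1.76233364e-03, 2.74830056e-05,
       1.45401567e-03, 4.94479932e-05]), 'effort': array([-2.54522405e-03, -5.31799221e+01, -3.52743208e+01,  7.06912042e-02,
        2.43211380e-02, -8.08589402e-05]), 'eef_pos': array([ 180.65763345, -519.21645284,  204.90537014]), 'eef_rot': array([-3.14049012e+00, -7.03455112e-05,  3.34852557e-01]), 'wrist_force': array([ 0.05850082, -0.34414445, -0.18748907]), 'moment': array([0.01358193, 0.03397151, 0.0022215 ]), 'finger_force': 0.0, 'finger_gap': 94.11928412280245}
scene 517.0694027465396 517.0694027465396 310.88243959388774 233.85955322441 [-10.87674141 873.02980073 585.88279943] [-1.95824931  0.0154244  -2.64847725]
top 614.4697712322428 614.4697712322428 310.9975868637813 233.63557439149656 [-258.01875724 -365.29754243 1942.54808695] [-2.72569616 -0.00495522 -1.36903871]
```

View pics/scene0.png

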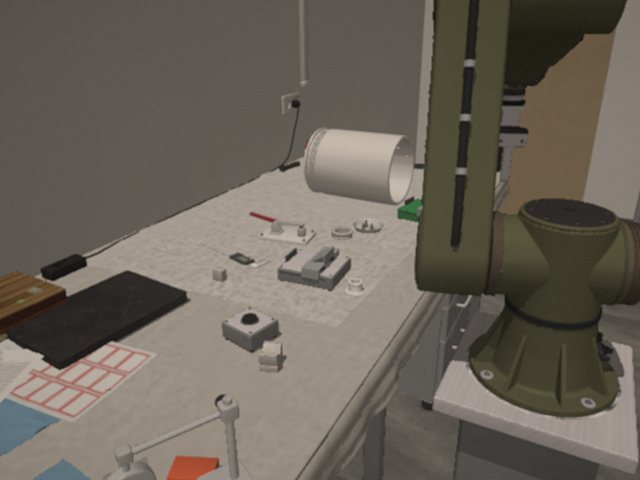

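View pics/top0.png

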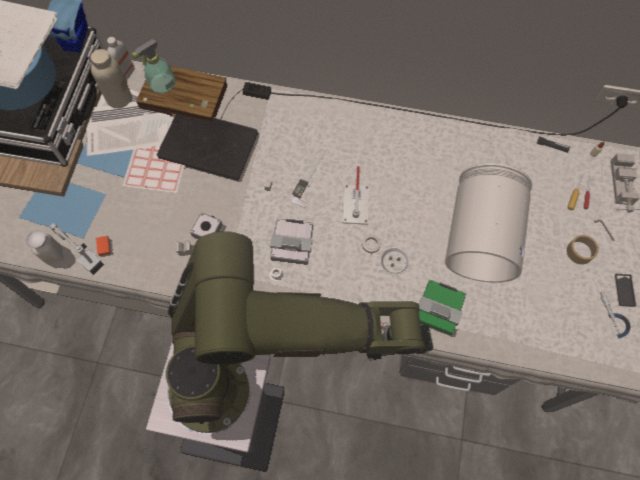

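The scene view shows the reset box near (315,265), with the bush at (355,286), the start box at (250,327) and the green look-alike at (412,210). In the top view the reset box is at (292,241), the bush at (276,272) and the start box at (205,225). Next I'll measure the reset box.

```bash
cat > h.py <<'E'
import numpy as np,cv2
from scipy.spatial.transform import Rotation as R
def cloud(c):
    z=c["z_map"]; v,u=np.mgrid[:480,:640]
    p=np.stack([(u-c["cx"])/c["fx"]*z,(v-c["cy"])/c["fy"]*z,z],-1)
    return p@R.from_euler("xyz",c["orientation"]).as_matrix().T+c["eye"]
def ray(c,uv,h):
    uv=np.atleast_2d(np.array(uv,float))
    d=np.c_[(uv[:,0]-c["cx"])/c["fx"],(uv[:,1]-c["cy"])/c["fy"],np.ones(len(uv))]@R.from_euler("xyz",c["orientation"]).as_matrix().T
    e=np.array(c["eye"],float); return e+d*((h-e[2])/d[:,2])[:,None]
def proj(c,P):
    q=(np.atleast_2d(P)-c["eye"])@R.from_euler("xyz",c["orientation"]).as_matrix()
    return np.c_[c["fx"]*q[:,0]/q[:,2]+c["cx"],c["fy"]*q[:,1]/q[:,2]+c["cy"]]
E
python3 - <<'E'
from h import *
for n,(a,b,w,h) in {"top":(255,205,75,80),"scene":(265,235,100,65)}.items():
    c=dict(np.load(n+"0.npz")); P=cloud(c); s=P[b:b+h,a:a+w].reshape(-1,3)
    print(n,"table z",np.median(s[s[:,2]<12][:,2]))
    for lo,hi in((34,45),(50,60),(25,90)):
        m=((P[...,2]>lo)&(P[...,2]<hi)); k=np.zeros_like(m);k[b:b+h,a:a+w]=1;m&=k
        q=P[m]; print(lo,len(q),q[:,:2].mean(0),q[:,2].mean(),cv2.minAreaRect(q[:,:2].astype(np.float32)))
    cr=cv2.resize(c["img"][b:b+h,a:a+w],None,fx=7,fy=7,interpolation=cv2.INTER_CUBIC)
    cv2.imwrite(f"pics/{n}c.png",cr)
a,b=cv2.imread("pics/topc.png"),cv2.imread("pics/scenec.png")
o=np.zeros((1015 if 0 else 560,1225,3),np.uint8);o[:560,:525]=a;o[:455,525:]=b
cv2.imwrite("pics/crop1.png",cv2.resize(o,(800,366)))
E
```

```text
top table z 1.8290309474973583
34 722 [ 531.67171441 -144.15788247] 39.4130291824017 ((508.21942138671875, -145.73870849609375), (197.15997314453125, 138.5782470703125), 4.066557884216309)
50 312 [ 527.21054326 -146.05480478] 54.65756587695236 ((532.232177734375, -144.66754150390625), (142.43678283691406, 137.90065002441406), 3.269843578338623)
25 1624 [ 526.1730258  -144.54368912] 45.20017149946093 ((502.9835510253906, -146.178466796875), (210.5417022705078, 138.5413360595703), 2.4742891788482666)
scene table z 4.041984303737536
34 1040 [ 529.99387885 -131.45030164] 40.37767507590198 ((535.4673461914062, -143.26119995117188), (145.67393493652344, 141.80760192871094), 4.8446364402771)
50 378 [ 528.53969682 -124.92700064] 55.58541735692582 ((551.15576171875, -142.6953582763672), (108.91567993164062, 146.157958984375), 3.81887149810791)
25 1945 [ 521.5543194  -125.97284631] 44.09293815407776 ((504.35382080078125, -145.86386108398438), (207.4352569580078, 146.16900634765625), 3.9328110218048096)
```

View pics/crop1.png

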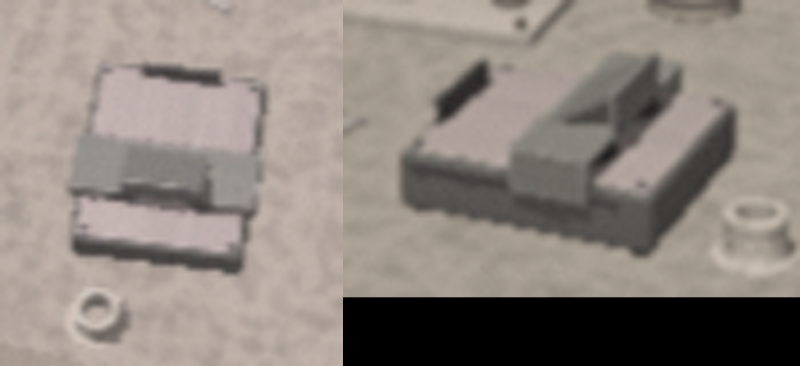

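```bash
python3 - <<'E'
from h import *
for n,(a,b,w,h) in {"top":(255,205,75,80),"scene":(265,235,100,65)}.items():
    c=dict(np.load(n+"0.npz")); P=cloud(c); k=np.zeros((480,640),bool);k[b:b+h,a:a+w]=1
    g=c["img"].astype(int)
    m=k&(P[...,2]>32)&(P[...,2]<47)&(P[...,0]>452)
    m=m.astype(np.uint8); nl,l,s,_=cv2.connectedComponentsWithStats(m)
    ids=[i for i in range(1,nl) if s[i,4]>60]; vv,uu=np.where(np.isin(l,ids))
    Q=ray(c,np.c_[uu,vv],40); print(n,"deck",[s[i].tolist() for i in ids],cv2.minAreaRect(Q[:,:2].astype(np.float32)))
    m=k&(P[...,2]>51)&(P[...,2]<59)&(P[...,0]<590)
    q=P[m]
    print(" guard",len(q),cv2.minAreaRect(q[:,:2].astype(np.float32)),[np.percentile(q[:,i],[2,98]) for i in(0,1)])
    m=k&(P[...,2]>62)&(P[...,2]<85)
    q=P[m];print(" lug",len(q),q.mean(0) if len(q) else 0,[np.percentile(q[:,i],[2,50,98]) for i in(0,1)] if len(q) else 0)
    m=k&(P[...,2]>48)&(P[...,0]>590); q=P[m];print(" stop",len(q),q.mean(0))
    m=k&(P[...,2]>10)&(P[...,2]<33)&(P[...,0]<460); q=P[m];print(" bush",len(q),cv2.minAreaRect(q[:,:2].astype(np.float32)))
E
```

```text
top deck [[274, 218, 39, 22, 485], [269, 245, 42, 18, 397]] ((531.1559448242188, -142.99575805664062), (151.23448181152344, 139.0830535888672), 5.752403736114502)
 guard 226 ((514.768798828125, -146.05087280273438), (139.14031982421875, 110.32205963134766), 78.17948150634766) [array([491.64694319, 542.29608583]), array([-212.8647645 ,  -79.15007701])]
 lug 150 [ 506.35840402 -143.79515025   69.92911124] [array([490.53459927, 505.46387231, 525.43134635]), array([-198.32782575, -143.44195575,  -82.37700231])]
 stop 38 [ 598.23550701 -139.10599157   53.87457818]
 bush 231 ((434.0458984375, -167.46664428710938), (97.72508239746094, 249.96713256835938), 10.681282043457031)
scene deck [[277, 249, 74, 32, 1133]] ((532.4888305664062, -144.374755859375), (151.13804626464844, 165.93084716796875), 4.3055644035339355)
 guard 308 ((520.2933959960938, -144.7554473876953), (47.0535774230957, 146.157958984375), 3.81887149810791) [array([494.85815382, 541.81998579]), array([-211.29441647,  -75.26068322])]
 lug 140 [ 505.01628586 -142.88636048   70.18329185] [array([495.33464583, 500.65764927, 524.32077801]), array([-178.52889575, -141.57936007, -114.17814421])]
 stop 60 [ 600.46987106 -137.45136587   53.93591815]
 bush 183 ((432.268310546875, -110.84623718261719), (68.15118408203125, 38.307098388671875), 15.632209777832031)
```

The box centre comes out near (532,-144) and its yaw near +0.075. That puts its origin at about (511,-145) and the lug face at x≈497. I'll move to a point above and in front of the lug with the jaws nearly shut.

Emit:
arm_command:
  plan:
    - [-0.6,0,0,0,0.13]
    - [-0.6,0,0,0,0.13]
    - [-0.6,0.025,-0.029,0,0]
    - [-0.6,0.025,-0.029,0,0]
    - [-0.6,0.025,-0.029,0,0]
    - [-0.6,0.025,-0.029,0,0]
    - [-0.6,0.025,-0.029,0,0]
    - [-0.6,0.025,-0.029,0,0]
    - [-0.6,0.025,-0.029,0,0]
    - [-0.6,0.025,-0.029,0,0]
    - [-0.6,0.025,-0.029,0,0]
    - [-0.6,0.025,-0.029,0,0]
    - [-0.6,0.025,-0.029,0,0]
    - [-0.6,0.025,-0.033,0,0]
    - [-0.6,0,0,0,0]
  newtons: 20

```text
clock: 1.98
eef_pos: [454.3, -144.3, 205.1]
eef_rot: [-3.141, 0.0, 0.078]
wrist_force: [-0.2, 0.5, 0.3]
finger_gap: 18.6
finger_force: 0.0
```

Emit:
arm_command:
  plan:
    - [-0.6,0.013,0.005,0.03,0]
    - [-0.6,0,0,0.04,0]
    - [-0.6,0,0,0.04,0]
    - [-0.6,0,0,0.03,0]
    - [-0.6,0,0,0,0]
    - [-0.6,0,0,0,0]

```text
clock: 2.72
eef_pos: [467.3, -150.6, 66.6]
eef_rot: [3.141, -0.001, 0.074]
wrist_force: [-0.4, -0.2, -0.0]
finger_gap: 18.9
finger_force: 0.0
```

```bash
python3 - <<'E'
from cell import eyes,manip
from h import *
s=manip.read_state();print(s["eef_pos"],s["wrist_force"])
c=eyes.camera("scene"); cv2.imwrite("pics/s2.png",cv2.resize(c["img"][215:315,250:400],None,fx=5,fy=5,interpolation=cv2.INTER_CUBIC))
E
```

```text
[ 467.29950067 -150.64208743   66.64884012] [-0.40772418 -0.21037723 -0.03021347]
```

View pics/s2.png

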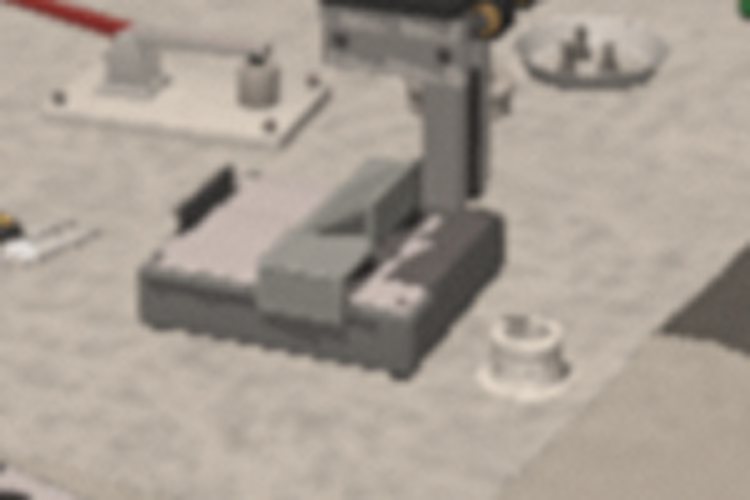

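The fingers hang just in front of the lug (crop position 455,200) and clear of the bush (525,350). I'll push now.

Emit:
arm_command:
  plan:
    - [-0.6,0.004,0,0.003,0]
    - [-0.6,0.006,0,0,0]
    - [-0.6,0.006,0,0,0]
    - [-0.6,0.006,0,0,0]
    - [-0.6,0.006,0,0,0]
    - [-0.6,0.006,0,0,0]
    - [-0.6,0.006,0,0,0]
    - [-0.6,0.006,0,0,0]
    - [-0.6,0.006,0,0,0]
    - [-0.6,0.006,0,0,0]
    - [-0.6,0.006,0,0,0]
    - [-0.6,0,0,0,0]
    - [-0.6,0,0,0,0]

```text
clock: 4.4
eef_pos: [530.8, -145.2, 62.4]
eef_rot: [-3.141, -0.0, 0.075]
wrist_force: [0.1, 0.1, 0.3]
finger_gap: 19.0
finger_force: 0.0
```

Emit:
arm_command:
  plan:
    - [-0.6,0.002,0,0,0]
    - [-0.6,0.002,0,0,0]
    - [-0.6,0.002,0,0,0]
    - [-0.6,0.002,0,0,0]

```text
clock: 4.9
eef_pos: [538.8, -144.6, 62.4]
eef_rot: [-3.141, 0.0, 0.075]
wrist_force: [-1.4, 0.4, 0.2]
finger_gap: 18.5
finger_force: 1.0
```

```bash
python3 - <<'E'
from cell import eyes,manip
from h import *
s=manip.read_state();print(s["eef_pos"],s["wrist_force"])
c=eyes.camera("scene"); cv2.imwrite("pics/s3.png",cv2.resize(c["img"][225:305,260:380],None,fx=6,fy=6,interpolation=cv2.INTER_CUBIC))
E
```

```text
[ 538.78190623 -144.57871818   62.38759759] [-1.39872378  0.40016561  0.24609316]
```

View pics/s3.png

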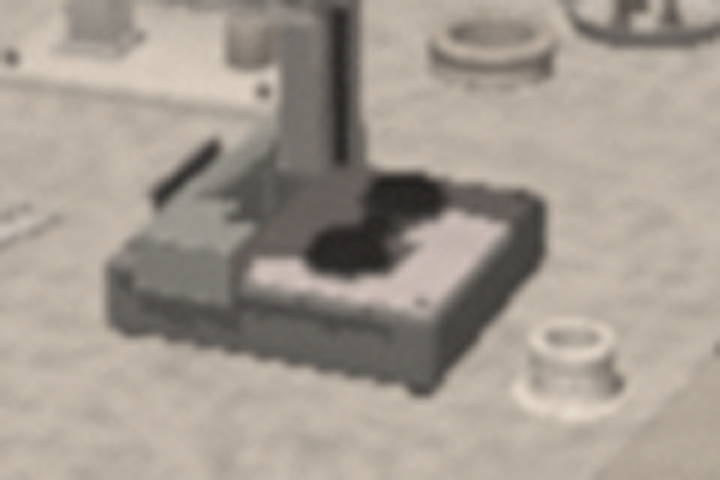

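The keys are now visible at crop positions (350,250) and (403,195). The push force is only about 1.4 N, so I'll keep pushing until the stop resists.

Emit:
arm_command:
  plan:
    - [-0.6,0.002,0,0,0]
    - [-0.6,0.002,0,0,0]
    - [-0.6,0,0,0,0]

```text
clock: 5.32
eef_pos: [543.0, -144.4, 62.4]
eef_rot: [3.141, -0.0, 0.075]
wrist_force: [-0.4, -0.4, 0.1]
finger_gap: 18.7
finger_force: 0.1
```

Emit:
arm_command:
  plan:
    - [-0.6,0.002,0,0,0]
    - [-0.6,0.0015,0,0,0]
    - [-0.6,0,0,0,0]

```text
clock: 5.7
eef_pos: [544.0, -144.3, 62.4]
eef_rot: [-3.141, 0.006, 0.075]
wrist_force: [-21.2, -0.6, 13.0]
finger_gap: 19.1
finger_force: 10.6
```

```bash
python3 - <<'E'
from cell import eyes
from h import *
c=eyes.camera("scene"); k=np.zeros((480,640),np.uint8)
g=cv2.cvtColor(c["img"],cv2.COLOR_BGR2GRAY); k[255:275,305:340]=g[255:275,305:340]<50
n,l,s,ct=cv2.connectedComponentsWithStats(k)
for i in range(1,n): print(s[i],ct[i],ray(c,ct[i],49))
E
```

```text
[312 255  21  15 139] [321.92805755 262.18705036] [[ 509.30357971 -133.94276074   49.        ]]
```

The stop is reached, with 21 N resisting. I'll back off, rise and open the jaws to the key spacing, then measure the keys.

Emit:
arm_command:
  plan:
    - [-0.6,-0.006,0,0,0]
    - [-0.6,-0.02,0,-0.02,0]
    - [0.01,-0.04,0,-0.04,0]
    - [0.01,-0.04,0,-0.04,0]
    - [0.01,-0.04,0,-0.03,0]
    - [0.01,0,0,0,0]
    - [0.01,0,0,0,0]

```text
clock: 6.62
eef_pos: [401.0, -155.1, 192.2]
eef_rot: [3.141, -0.001, 0.075]
wrist_force: [-0.2, -0.5, 0.3]
finger_gap: 47.9
finger_force: 0.0
```

```bash
python3 - <<'E'
from cell import eyes,manip
from h import *
s=manip.read_state();print(s["eef_pos"],s["wrist_force"],s["finger_gap"])
o=[]
for n in("scene","top"):
    c=eyes.camera(n); np.savez(n+"1.npz",**c); u,v=proj(c,[525,-144,45])[0].astype(int)
    o.append(cv2.resize(c["img"][v-35:v+35,u-45:u+45],(400,311),interpolation=cv2.INTER_CUBIC)); print(n,u-45,v-35)
cv2.imwrite("pics/s4.png",np.hstack(o))
E
```

```text
[ 401.01630729 -155.05210561  192.18021713] [-0.18704606 -0.49769451  0.29846389] 47.85447382164459
scene 273 225
top 245 205
```

View pics/s4.png

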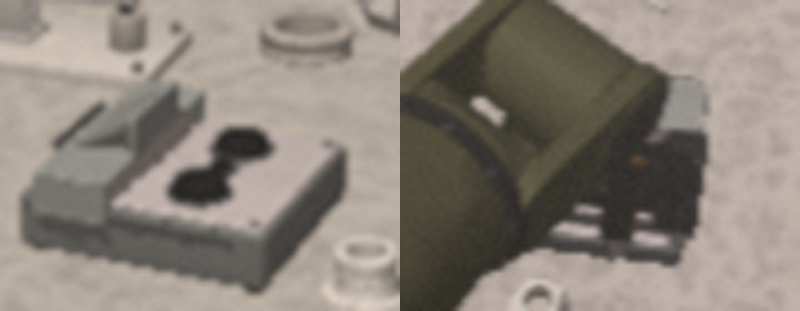

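The scene crop on the left shows both keys clear of the open guard, at crop positions (200,185) and (243,145). The arm hides them in the top view. I'll locate the caps by subpixel mask and a ray at the cap's mid-height.

```bash
python3 - <<'E'
from h import *
c=dict(np.load("scene1.npz")); F=8
a,b=300,245; g=cv2.resize(cv2.cvtColor(c["img"],cv2.COLOR_BGR2GRAY)[b:b+35,a:a+45],None,fx=F,fy=F,interpolation=cv2.INTER_CUBIC)
for th in(55,70,85):
    m=(g<th).astype(np.uint8); m=cv2.morphologyEx(m,cv2.MORPH_OPEN,cv2.getStructuringElement(cv2.MORPH_ELLIPSE,(53,39)))
    n,l,s,ct=cv2.connectedComponentsWithStats(m); K=[]
    for i in range(1,n):
        if s[i,4]<1500: continue
        uv=(ct[i]+.5)/F-.5+[a,b]; p=ray(c,uv,44.5)[0]; K.append(p); print(th,s[i],uv,p)
    if len(K)==2:
        d=K[0]-K[1]; d*=np.sign(d[1]); print("dist",np.hypot(*d[:2]),"mid",(K[0]+K[1])/2,"yaw",np.arctan2(-d[0],d[1]))
P=cloud(c); k=np.zeros((480,640),bool);k[240:290,270:355]=1
m=k&(P[...,2]>36)&(P[...,2]<46)&(P[...,0]>440); vv,uu=np.where(m); Q=ray(c,np.c_[uu,vv],40)
print(cv2.minAreaRect(Q[:,:2].astype(np.float32)))
m=k&(P[...,2]>63)&(P[...,2]<76)&(P[...,0]<580); q=P[m]; print("lug",q.mean(0),np.percentile(q[:,0],[2,20,50]))
q=q[q[:,0]<np.percentile(q[:,0],60)];print(np.polyfit(q[:,1],q[:,0],1))
E
```

```text
55 [ 178   77   83   44 3040] [326.95250822 256.95271382] [ 516.32084935 -175.06755565   44.5       ]
55 [ 100  149   88   53 3672] [317.63613154 266.45955882] [ 511.98775831 -116.52450148   44.5       ]
dist 58.70319300619964 mid [ 514.15430383 -145.79602856   44.5       ] yaw 0.07388074237051837
70 [ 173   75   92   52 3853] [326.79877693 257.13847976] [ 516.16963588 -173.91019898   44.5       ]
70 [  94  146   98   59 4557] [317.56258229 266.53526169] [ 511.95321968 -116.07702856   44.5       ]
dist 57.986668870072144 mid [ 514.06142778 -144.99361377   44.5       ] yaw 0.07277777277292816
85 [ 170   73   98   60 4612] [326.70362641 257.3007101 ] [ 515.95049919 -172.94416307   44.5       ]
85 [  91  143  104   65 5234] [317.59091995 266.53281429] [ 511.89856234 -116.11920991   44.5       ]
85 [ 264  179   96  101 4998] [339.7157613  274.28738996] [ 446.811623   -102.42022303   44.5       ]
((529.8491821289062, -144.29913330078125), (145.34825134277344, 156.9675750732422), 0.882540762424469)
lug [ 560.76183747 -137.84310566   69.70763976] [551.34963454 553.50817562 556.80351085]
[-3.63246612e-02  5.49512503e+02]
```

Emit:
arm_command:
  plan:
    - [0.01,0.038,-0.0005,0,0]
    - [0.01,0.038,-0.0005,0,0]
    - [0.01,0.037,-0.0005,0,0]
    - [0.01,0,0,0.04,0]
    - [0.01,0,0,0.05,0]
    - [0.01,0,0,0.04,0]
    - [0.01,0,0,0,0]
    - [0.01,0,0,0,0]

```text
clock: 7.72
eef_pos: [514.0, -145.1, 63.5]
eef_rot: [3.141, -0.001, 0.075]
wrist_force: [-0.3, -1.0, -0.4]
finger_gap: 47.3
finger_force: 0.0
```

```bash
python3 - <<'E'
from cell import eyes,manip
from h import *
s=manip.read_state();print(s["eef_pos"],s["wrist_force"],s["finger_gap"])
c=eyes.camera("scene"); cv2.imwrite("pics/s5.png",cv2.resize(c["img"][225:295,270:360],None,fx=8,fy=8,interpolation=cv2.INTER_CUBIC))
E
```

```text
[ 513.99388187 -145.12931086   63.45283164] [-0.32947062 -0.95537723 -0.35753837] 47.27707923477184
```

View pics/s5.png

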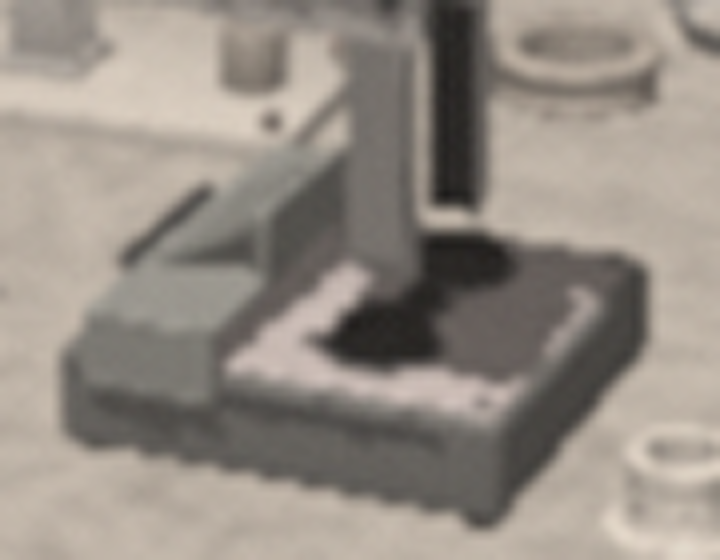

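Both fingertips hang right over the keys: left tip (387,275) over key (385,330), right tip (460,205) over key (468,262). I'll press down.

Emit:
arm_command:
  plan:
    - [0.01,0,0,0.012,0]
    - [0.01,0,0,0.003,0]
    - [0.01,0,0,0.003,0]
    - [0.01,0,0,0.002,0]
    - [0.01,0,0,0.001,0]
    - [0.01,0,0,0,0]

```text
clock: 8.52
eef_pos: [513.5, -145.1, 43.1]
eef_rot: [3.141, -0.001, 0.075]
wrist_force: [-7.4, 2.4, 19.8]
finger_gap: 47.5
finger_force: 10.1
```

Emit:
arm_command:
  plan:
    - [0.01,0,0,0.001,0]
    - [0.01,0,0,0,0]
    - [0.01,0,0,0,0]
    - [0.01,0,0,0,0]

```text
clock: 9.02
eef_pos: [513.6, -145.2, 42.9]
eef_rot: [3.141, -0.001, 0.075]
wrist_force: [-11.9, 4.3, 31.0]
finger_gap: 47.8
finger_force: 15.6
```

```bash
python3 - <<'E'
from cell import manip
s=manip.read_state();print(s["eef_pos"],s["eef_rot"],s["wrist_force"],s["moment"],s["finger_gap"])
E
```

```text
[ 513.56369134 -145.16465127   42.93200578] [ 3.14102354e+00 -1.26758417e-03  7.48794904e-02] [-11.92774299   4.30103459  31.03662481] [0.90808547 2.38399542 0.00472468] 47.75200453888051
```

Both tips are level at z = 42.9 with 31 N, against 10 N needed, so both keys are at the bottom. I'll hold, then release.

Emit:
arm_command:
  plan:
    - [0.01,0,0,0,0]
    - [0.01,0,0,0,0]
    - [0.01,0,0,0,0]
    - [0.01,0,0,0,0]
    - [0.01,0,0,0,0]
    - [0.01,0,0,0,0]
    - [0.01,0,0,0,0]
    - [0.01,0,0,0,0]
    - [0.01,0,0,0,0]
    - [0.01,0,0,0,0]
    - [0.01,0,0,0,0]
    - [0.01,0,0,0,0]
    - [0.01,0,0,0,0]
    - [0.01,0,0,0,0]
    - [0.01,0,0,0,0]
    - [0.01,0,0,0,0]
    - [0.01,0,0,0,0]
    - [0.01,0,0,0,0]
    - [0.01,0,0,0,0]
    - [0.01,0,0,0,0]

```text
clock: 11.52
eef_pos: [513.6, -145.1, 42.9]
eef_rot: [3.141, -0.001, 0.075]
wrist_force: [-12.0, 4.8, 31.4]
finger_gap: 47.2
finger_force: 15.6
```

Emit:
arm_command:
  plan:
    - [0.01,0,0,-0.03,0]
    - [0.01,0,0,-0.04,0]
    - [0.01,0,0,-0.05,0]
    - [0.01,-0.03,0,-0.02,0]
    - [0.01,-0.04,0,0,0]
    - [0.01,-0.04,0,0,0]
    - [0.01,0,0,0,0]
    - [0.01,0,0,0,0]

```text
clock: 12.52
eef_pos: [404.0, -153.4, 180.8]
eef_rot: [3.141, -0.001, 0.075]
wrist_force: [0.2, 1.0, 0.6]
finger_gap: 47.5
finger_force: 0.0
```

```bash
python3 - <<'E'
from cell import eyes,manip
from h import *
s=manip.read_state();print(s["clock"],s["eef_pos"],s["wrist_force"])
c=eyes.camera("scene"); cv2.imwrite("pics/s6.png",cv2.resize(c["img"][215:375,200:400],None,fx=4,fy=3.75,interpolation=cv2.INTER_CUBIC))
d=np.load("scene1.npz")["img"]; print(np.abs(c["img"][255:290,274:352].astype(int)-d[255:290,274:352]).mean())
E
```

```text
12.525 [ 404.03022809 -153.41067832  180.76033923] [0.24372548 0.99460885 0.5551765 ]
1.2076923076923076
```

View pics/s6.png

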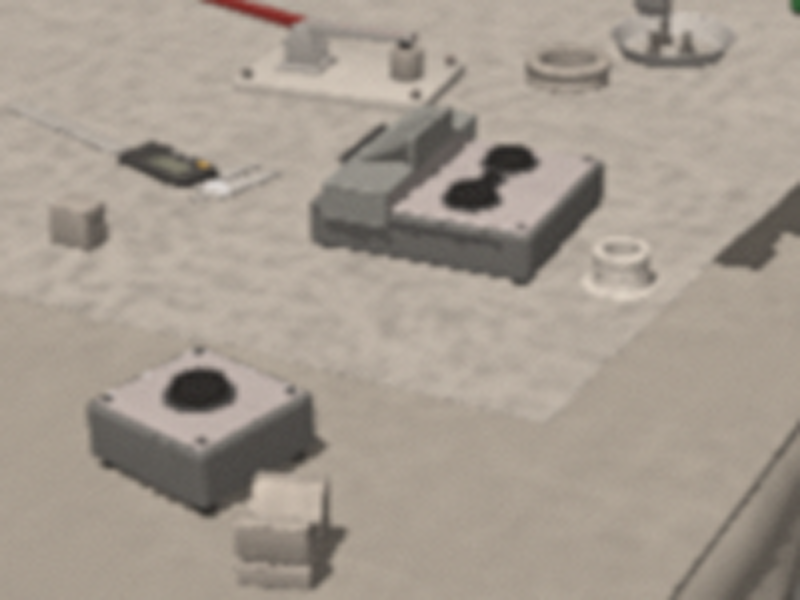

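The guard is still open at (400,160), both keys are up at (472,193) and (510,158), and the loose parts haven't moved. I'll hand it in.

```bash
python3 -c "
from cell import ticket
print(ticket.sign_off())"
```

```text
the job is handed in; nothing more can be done
None
```

The interlock reset is done and handed in: I pushed the guard back to its stop and left it open, then pressed both large keys down together, held them for about 2.5 s and let them up together; the last picture shows the guard open, both keys up and the loose parts unmoved.

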